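# Empty the lid feeder and hold back its belt tensioner for a belt change

## Task

I am about to change the belt of the lid feeder: lift the handle of the feeder's tip tray until all four lids have slid into the hopper, and let the tray down level again. Then push the idler at the end of the belt drive's sprung tensioner arm back past the ratchet click and on nearly to the end of its travel, so that the arm no longer rests on the pawl, and finish while holding it there against its spring. Leave everything else on the bench where it stands.

Things in the scene. Friction and masses are not known exactly. Their poses are not given: they have to be found in the camera images.
- feeder: fixed lid feeder: a base plate with a hinged steel tip tray at the front and an open-topped aluminium hopper (140 x 160 mm outside, 70 mm deep, far wall raised to 128 mm above the table) behind it. Origin on the table under the middle of the tray; its +x points from the tray towards the hopper (horizontal), +y along the tray hinge, +z up. Turned up to 0.3 rad about vertical. Highest part with the tray down: 128 mm; the tray handle is the nearest part to the robot.
- tray_handle (a point): middle of the tray's handle, a straight black horizontal round bar 12 mm thick, 92 mm free between two thin (8 mm) stays at its ends, parallel to the feeder's y, standing 60 mm out from the tray's end wall, 112 mm above the table when the tray is down. It is fixed to the tray and moves with it round the hinge in a 196 mm radius; only the 8 mm base plate on the table lies under it.
- tray_hinge (a point): point on the tray's horizontal hinge axis (the axis is the feeder's y), at the tray's hopper end, 90 mm above the table; 195 mm behind (feeder +x of) the lowered handle and 22 mm below it.
- tray (a joint): tip angle of the tray, rad: 0 = level, resting on its posts; grows as the handle is lifted; stop at 1.15. Tray 147 x 138 mm, 28 mm walls on three sides, open at the hinge end over the hopper. 0.3 kg, damped hinge: it sinks back by itself in about a second when let go. The lids slide out from about 0.6 rad on, all of them by 1.05.
- hopper_floor (a point): centre of the hopper's inner floor, 13 mm above the table, 148 mm along the feeder's +x; inner size 130 (x) by 150 (y) mm. Axes as the feeder's.
- drive: fixed belt drive unit: aluminium plate 210 x 220 mm, 16 mm thick, with two black flanged pulleys (48 mm across, 54 mm high), the sprung tensioner arm and the pawl slider. Origin on the table under the plate's centre, +z up, +x the way the arm is pushed (away from the robot), turned up to 0.4 rad about vertical. Nothing on it is higher than 96 mm.
- tension_pivot (a point): on the tensioner arm's vertical pivot axis (70 mm above the table; the axis is what matters), 35 mm to the drive's +y of its centre. The arm swings round it.
- idler (a point): centre of the top face of the idler, an upright black roller 26 mm in diameter, reaching from 46 to 92 mm above the table, on a 34 mm square block (22 to 46 mm above the table) at the free end of the steel tensioner arm, 120 mm from the pivot. At rest it is about 47 mm to the drive's -x of the pivot and 110 mm to its -y. It can be pushed, or taken round its sides from above, between 52 and 92 mm above the table.
- tensioner (a joint): angle of the tensioner arm, rad: 0 = at rest; grows as the idler is pushed along the drive's +x (counter-clockwise seen from above); hard stop at 0.80. A spring pushes it back: about 4 N at the idler at rest, 10 N at the stop, 2 to 3 N more while the tooth on its hub lifts the pawl. At about 0.56 the tooth passes the pawl, which clicks in behind it: let go after that, the arm falls back only to about 0.55, resting on the pawl.
- pawl (a joint): pawl slider, m: 0 = home against the hub; the arm's tooth pushes it out by up to about 0.007 as it passes, and it springs home (0) with the click. It needs no handling.
- lid0: white plastic sample-cup lid, 40 mm in diameter, 18 mm high with a 32 mm step on top, 25 g, lying flat in the tip tray at the start. Origin at the centre of its underside.
- lid1: white plastic sample-cup lid, 40 mm in diameter, 18 mm high with a 32 mm step on top, 25 g, lying flat in the tip tray at the start. Origin at the centre of its underside.
- lid2: white plastic sample-cup lid, 40 mm in diameter, 18 mm high with a 32 mm step on top, 25 g, lying flat in the tip tray at the start. Origin at the centre of its underside.
- lid3: white plastic sample-cup lid, 40 mm in diameter, 18 mm high with a 32 mm step on top, 25 g, lying flat in the tip tray at the start. Origin at the centre of its underside.
- probe_a: bystander: black cylindrical sensor probe, 50 mm across, 84 mm high with its thin steel neck, upright, about between the feeder and the drive. Origin at the centre of its underside.
- probe_b: bystander: black cylindrical sensor probe like the other, upright, to the robot's left. Origin at the centre of its underside.
- cup_a: bystander: white plastic cup, 56 mm across, 55 mm high, between the two machines on the robot's side. Origin at the centre of its underside.
- cup_b: bystander: white plastic cup, 70 mm across, 60 mm high, far left. Origin at the centre of its underside.
- jar: bystander: amber jar with white cap, 60 mm across, 90 mm high, near right. Origin at the centre of its underside.
- screwdriver: bystander: screwdriver, 190 mm long, lying on the left. Origin at the centre of its underside (on its length).
- carton: bystander: plain cardboard carton, 120 x 140 x 75 mm, far right. Origin at the centre of its underside.
Not all that is in view belongs to the job. Leave any orange or yellow look-alike of the lid1 alone.

How it is judged:
By the outcome, as a careful person would: the job done as asked, in the order asked, and still so for the second after the job is handed in, while the arm keeps its last pose, push and grip.
It also fails if it takes over 61 s, if anything falls off the work surface, if the arm or the gripper's body presses on something with over 40 N, if the wrist force passes 120 N, or if a joint passes its speed limit or range.

## Robot

A 7-joint arm with a two-finger parallel gripper is mounted at the origin on the work surface. World frame = base frame: x ahead of the robot, y to its left, z up, the work surface at z = 0. Lengths are in m, angles in rad, forces in N, time in s.
With the tool pointing down it reaches from about 0.4 to 0.85 m from the base axis. Payload 4.4 kg.
Tool frame: the origin (TCP) lies on the centre line of the jaws, within the pads' length; the fingertips stand 25 mm ahead of it and the grasp point (between the pads) lies 6 mm ahead of it; z points along the fingers, y is the direction in which the jaws open and shut (so a half turn about z gives the same grasp; the last joint's range is limited). The gripper opens to 94 mm and grips with 3 to 60 N. Pads are 16 mm wide; open, the fingers measure 119 mm over their backs; the gripper's body (75 mm by 177 mm) begins 78 mm behind the grasp point.
Start: joints at [1.135, 0.628, 0.038, 1.517, -0.027, 0.996, -0.02], TCP at [0.235, -0.606, 0.23] pointing down, gripper open.
Joint ranges: [-3.06, 3.06], [-0.37, 2.12], [-1.25, 1.32], [0.18, 2.47], [-1.1, 4.24], [0.23, 1.98], [-2.94, 2.94]. Speed limits (rad/s): [2.57, 2.57, 3.14, 3.14, 3.14, 3.14, 3.14].

## Interface

Orientations are given as a unit quaternion [w, x, y, z].
In Python, from workcell import bot gives the robot as it stands.
- The arm moves only by the tool send_rows, never from a script. Its argument "series" is text: rows parted by semicolons, each of 6 numbers parted by spaces: the shift along the tool's x, y, z scaled (see below), then the turn, a rotation vector about the tool's x, y, z scaled (see below). In form: tx ty tz wx wy wz; .... A call has 1 to 12 rows; each row shifts and turns the pose as measured when the row begins, along the tool's axes as they then stand; what a row does not reach is not made up. The controller multiplies each number of a shift by 40 mm and each number of a turn by 5 degrees. A row lasts 1/12 s, in which the tool goes at most 41.7 mm and 7.16 degrees, less where a joint would pass 70% of its speed; a pose out of reach is approached as far as the arm can. A call with a number of a shift or a turn outside -1 to 1 is refused whole. A call with a gripper value outside its range is refused whole. "claw" is the closure, from 0 (fully open) to 1 (shut), set as the call begins (left out, the last holds). The fingers move at their own pace and stop on an object; "grip_force" is the grip in N (left out, the last holds). Time passes only in rows, so rows that do not move let the fingers close. It gives the time, the measured TCP pose, the force and the opening at its end, in the units of the state.
- bot.state(): the state, without advancing time (a new reading comes with each control period).
- bot.read_camera(name): name is "side" or "top"; returns the picture (384x512x3 uint8, blue, green, red); there is no depth.
- bot.camera_model(name): a dict with "fov_y" (degrees; the focal length in pixels is half the picture's height over the tangent of half this angle, whatever the lens; pixels are square), "cx", "cy" (the principal point, pixels), "k1" (the pictures are not rectified: a ray, as slopes to the right and down, at radius r is drawn at 1 + k1 r^2 times it, then the intrinsics apply), "extrinsics" (4x4, takes a point from camera to world coordinates). Camera axes: x right, y up, looking along -z (the intrinsics and any distortion apply to the point x, -y, -z); pixel columns grow to the right and rows downward; lengths in m; the calibration is good to about 2 mm. A picture is of the moment at which its call begins. camera_model takes no time and is no camera call.
- bot.hand_in(): hands the job in, once; it reports no verdict.
The state is a dict: "time": time; "q": joint angles; "joint_velocities": joint speeds; "tau": joint torques, N m; "eef_pos": TCP position; "eef_rot": TCP orientation; "force": force on the tool from outside, world axes, zero at the start; "ft_torque": the same for the moment, N m; "opening": opening from 0.0 (shut) to 1.0 (fully open).
Only numpy, scipy, OpenCV 4.12 (cv2) and the standard library are available. Lean on these libraries where they do the work, as an engineer would, in place of code of your own. Each camera call takes 0.05 s, during which the arm holds its last target.

## Working session

There is one attempt and no reset: what is moved stays moved. The work goes in short steps, Python scripts to look and compute and a tool call to move; the robot and the scene stay as the last step left them, time stands still between calls to the robot, and variables do not carry over. Pictures are saved under pics/ and viewed, and the job is handed in when it is done.

Besides the shell and the picture viewer there is one more tool, called after "Request:" by a JSON object that holds its "fn" and its "kwargs". send_rows: Moves the arm, as the interface text tells. Shifts and turns lie within -1 to 1; 1 stands for 40 mm of shift or 5 degrees of turn. Its arguments: {"type":"object","properties":{"series":{"type":"string"},"claw":{"type":"number"},"grip_force":{"type":"number"}},"required":["series"]}

```bash
ls; mkdir -p pics
python3 - <<'E'
from workcell import bot
import cv2
for n in("side","top"):
    cv2.imwrite(f"pics/{n}0.png",bot.read_camera(n)); m=bot.camera_model(n); print(n,m)
print(bot.state())
E
```

```text
pics
side {'fov_y': 47.594084869796255, 'cx': 260.7509937894127, 'cy': 192.55011343990196, 'k1': -0.07075147457463986, 'extrinsics': array([[ 0.7929507 ,  0.37569802, -0.47966674, -0.2910474 ],
       [-0.60921089,  0.50123359, -0.61451361, -1.00650947],
       [ 0.00955354,  0.7794972 ,  0.62633285,  1.12630178],
       [ 0.        ,  0.        ,  0.        ,  1.        ]])}
top {'fov_y': 44.31406513424466, 'cx': 248.94825319949692, 'cy': 193.09842503768246, 'k1': 0.03331926208867382, 'extrinsics': array([[-1.66688881e-03,  9.94807476e-01, -1.01761027e-01,
         3.59763693e-01],
       [-9.99965620e-01, -8.31589526e-04,  8.25031004e-03,
         1.33285828e-02],
       [ 8.12284671e-03,  1.01771281e-01,  9.94774661e-01,
         1.62920728e+00],
       [ 0.00000000e+00,  0.00000000e+00,  0.00000000e+00,
         1.00000000e+00]])}
{'time': 0.1, 'q': array([ 1.13519734,  0.62922189,  0.0384734 ,  1.51822898, -0.02702714,
        0.99630874, -0.02001199]), 'joint_velocities': array([ 2.08434278e-03, -1.57362664e-03, -9.52187141e-05, -2.70987539e-03,
       -2.26924045e-04,  8.24698810e-04, -5.36462061e-04]), 'tau': array([ 1.97962938e-03, -5.50792694e+01,  1.14673834e+00, -1.87116301e+01,
       -5.23723452e-02,  1.92386436e-02,  6.48903710e-05]), 'eef_pos': array([ 0.23475458, -0.60554867,  0.22967962]), 'eef_rot': array([-8.09419561e-04,  9.82958908e-01,  1.83823574e-01, -1.55487545e-04]), 'force': array([ 0.29145376, -0.00357374,  0.43670393]), 'ft_torque': array([ 0.01994849, -0.00637057, -0.01951181]), 'opening': 1.0009818578730911}
```

View pics/side0.png

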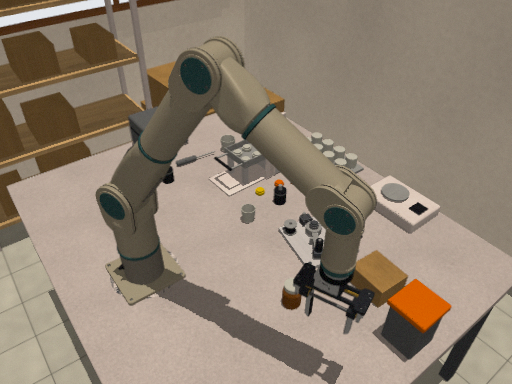

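View pics/top0.png

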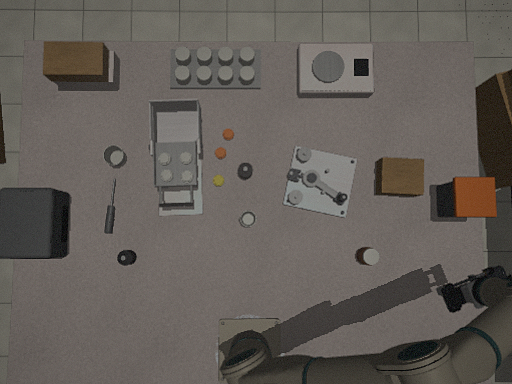

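The top view shows the feeder at about (178,158) and the drive at about (320,181). The side view shows the feeder at (245,165) and the drive at (310,235), partly hidden by the arm. I'll zoom in on both.

Run:
```python
import cv2
t=cv2.imread("pics/top0.png")
a=cv2.resize(t[90:225,135:215],None,fx=5,fy=5,interpolation=cv2.INTER_CUBIC)[:600]
b=cv2.resize(t[140:225,275:365],None,fx=7,fy=7,interpolation=cv2.INTER_CUBIC)
cv2.imwrite("pics/cf.png",cv2.resize(t[95:220,140:260],None,fx=4.7,fy=4.7,interpolation=cv2.INTER_CUBIC));cv2.imwrite("pics/cd.png",b)
```

```text
(no output)
```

View pics/cf.png

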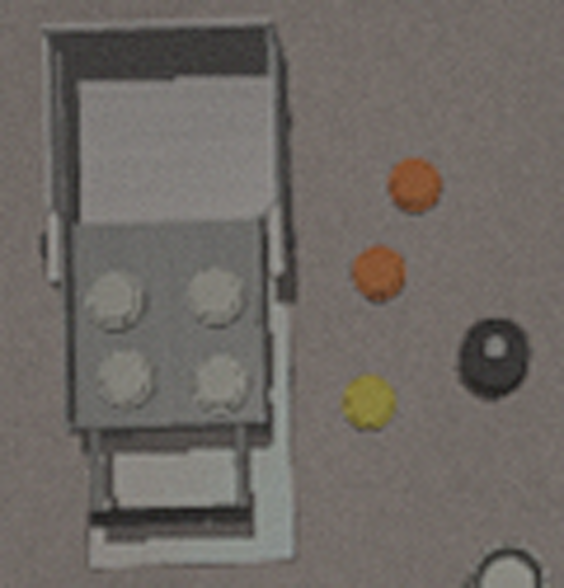

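View pics/cd.png

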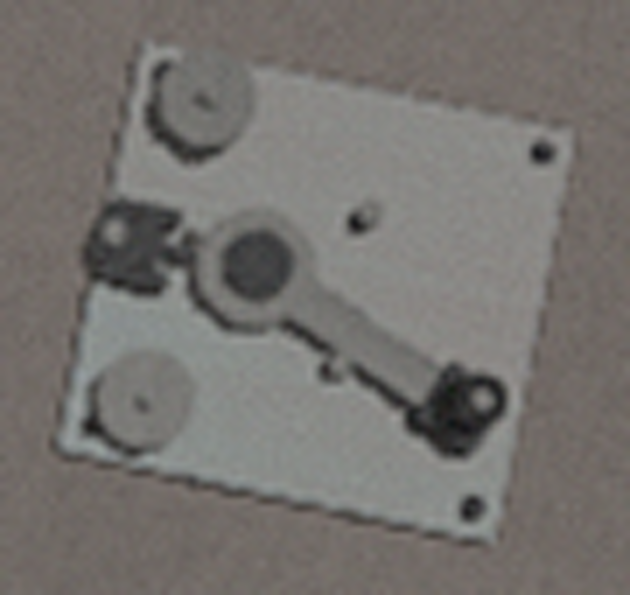

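```bash
cat > h.py <<'E'
import numpy as np, cv2, math
from workcell import bot
def cam(n):
    m=bot.camera_model(n); f=192/math.tan(math.radians(m["fov_y"])/2); return m,f
def ray(n,u,v):
    m,f=cam(n); K=np.array([[f,0,m["cx"]],[0,f,m["cy"]],[0,0,1.]])
    p=cv2.undistortPoints(np.array([[[u,v]]],float),K,np.array([m["k1"],0,0,0.]))[0,0]
    E=np.array(m["extrinsics"]); d=E[:3,:3]@np.array([p[0],-p[1],-1]); return E[:3,3],d
def onz(n,u,v,z):
    o,d=ray(n,u,v); return o+d*(z-o[2])/d[2]
def proj(n,P):
    m,f=cam(n);E=np.array(m["extrinsics"]);c=E[:3,:3].T@(np.array(P)-E[:3,3]);a=c[0]/-c[2];b=-c[1]/-c[2];k=1+m["k1"]*(a*a+b*b)
    return m["cx"]+f*a*k,m["cy"]+f*b*k
E
python3 - <<'E'
from h import *
F=lambda x,y,z: onz("top",140+x/4.7-.4,95+y/4.7-.4,z)
D=lambda x,y,z: onz("top",275+x/7-.43,140+y/7-.43,z)
a,b=F(92,519,.112),F(251,517,.112); print("handle",a,b,(a+b)/2,np.linalg.norm(a-b),math.atan2(a[0]-b[0],a[1]-b[1])) 
a,b=F(45,30,.128),F(273,25,.128); print("farwall",a,b,np.linalg.norm(a-b))
a,b=F(90,568,.008),F(292,556,.008); print("plate front",a,b,np.linalg.norm(a-b))
a,b=F(77,430,.11),F(70,222,.11); print("tray left",a,b)
for x,y in((115,300),(216,295),(125,378),(220,382)):print("lid",F(x,y,.1))
for x,y in ((415,185),(380,272),(370,402)):print("deco",F(x,y,.01))
P=[D(*c,.016) for c in((145,45),(573,130),(493,542),(62,450))]
c=sum(P)/4; print("drive c",c,[np.linalg.norm(P[i]-P[(i+1)%4]) for i in range(4)])
for i in range(4):
    d=P[(i+1)%4]-P[i]; print(math.degrees(math.atan2(d[1],d[0])))
print("pivot",D(257,265,.07),D(257,265,.085)); print("idler",D(475,395,.092))
for n,u,v,z in(("probe_a",245,167,.084),("cup_a",248,219,.055),("probe_b",126,257,.08),("jar",368,256,.09)):print(n,onz("top",u,v,z))
E
```

```text
handle [0.47663284 0.28966758 0.112     ] [0.47786589 0.18106788 0.112     ] [0.47724937 0.23536773 0.112     ] 0.10860669582333188 -0.011353604278794829
farwall [0.81464118 0.32476178 0.128     ] [0.81864663 0.16739803 0.128     ] 0.15741471817198394
plate front [0.44879275 0.30941424 0.008     ] [0.45732407 0.16232748 0.008     ] 0.14733396794137457
tray left [0.53821277 0.30140259 0.11      ] [0.68364991 0.30879555 0.11      ]
lid [0.6305973  0.27853929 0.1       ]
lid [0.63416837 0.20835296 0.1       ]
lid [0.57573647 0.27074235 0.1       ]
lid [0.57292265 0.20487473 0.1       ]
deco [0.73315024 0.07310055 0.01      ]
deco [0.66759814 0.09883417 0.01      ]
deco [0.57058279 0.10577702 0.01      ]
drive c [ 0.56632906 -0.24527901  0.016     ] [np.float64(0.2156918878933874), np.float64(0.208677499111878), np.float64(0.215113267656255), np.float64(0.20617278336585795)]
-101.48527614697635
167.80046500668672
77.84928733968854
-12.043371042314686
pivot [ 0.57166121 -0.20772658  0.07      ] [ 0.5696227  -0.20559997  0.085     ]
idler [ 0.50720555 -0.30568774  0.092     ]
probe_a [0.60474916 0.01344801 0.084     ]
cup_a [0.43391175 0.00358209 0.055     ]
probe_b [0.31033135 0.39942436 0.08      ]
jar [ 0.31231821 -0.38429596  0.09      ]
```

```bash
cat >> h.py <<'E'
from scipy.spatial.transform import Rotation as R, Slerp
def down(yaw): # tool y (jaw dir) at yaw (deg), z down
    y=math.radians(yaw);Y=np.array([math.cos(y),math.sin(y),0]);Z=np.array([0,0,-1.]);return R.from_matrix(np.column_stack([np.cross(Y,Z),Y,Z]))
def plan(wps):
    s=bot.state(); p=np.array(s["eef_pos"]);r=R.from_quat(np.roll(s["eef_rot"],-1))
    print("t",s["time"],"p",p.round(4),"F",np.round(s["force"],1),"op",round(s["opening"],3))
    for q,yaw,n in wps:
        rt=down(yaw) if np.isscalar(yaw) else yaw
        dv=(r.inv()*rt).as_rotvec()
        out=[];q=np.array(q)
        for i in range(n):
            rr=r*R.from_rotvec(dv*i/n); t=rr.inv().apply((q-p)/n)/.04; w=np.degrees(dv/n)/5
            out.append(" ".join("%.2f"%(x+0) for x in [*t,*w]))
        print("; ".join(out)); p,r=q,rt
E
python3 -c "
from h import *
plan([((.46,-.24,.235),-40,12),((.50,.06,.235),2,12)])"
```

```text
t 0.1 p [ 0.2348 -0.6055  0.2297] F [ 0.3 -0.   0.4] op 1.001
0.71 -0.54 -0.01 -0.00 -0.00 -0.48; 0.73 -0.51 -0.01 -0.00 -0.00 -0.48; 0.76 -0.48 -0.01 -0.00 -0.00 -0.48; 0.77 -0.45 -0.01 -0.00 -0.00 -0.48; 0.79 -0.41 -0.01 -0.00 -0.00 -0.48; 0.81 -0.38 -0.01 -0.00 -0.00 -0.48; 0.82 -0.35 -0.01 -0.00 -0.00 -0.48; 0.84 -0.31 -0.01 -0.00 -0.00 -0.48; 0.85 -0.28 -0.01 -0.00 -0.00 -0.48; 0.86 -0.24 -0.01 -0.00 -0.00 -0.48; 0.87 -0.20 -0.01 -0.00 -0.00 -0.48; 0.88 -0.17 -0.01 -0.00 -0.00 -0.48
0.53 -0.34 0.00 0.00 0.00 -0.70; 0.55 -0.30 0.00 0.00 0.00 -0.70; 0.57 -0.27 0.00 0.00 0.00 -0.70; 0.59 -0.24 0.00 0.00 0.00 -0.70; 0.60 -0.20 0.00 0.00 0.00 -0.70; 0.61 -0.16 0.00 0.00 0.00 -0.70; 0.62 -0.12 0.00 0.00 0.00 -0.70; 0.62 -0.09 0.00 0.00 0.00 -0.70; 0.63 -0.05 0.00 0.00 0.00 -0.70; 0.63 -0.01 0.00 0.00 0.00 -0.70; 0.63 0.03 0.00 0.00 0.00 -0.70; 0.63 0.07 0.00 0.00 0.00 -0.70
```

Candidates for the handle:
- the black bar on stays at top px (176,205)
- the screwdriver at (110,205)

Candidates for the idler:
- the black roller at the arm's free end (342,196)
- the pawl knob (292,175)
- the hub cap (312,178)
- the pulley tops (303,154) and (295,198)

The crops confirm the bar at (176,205), nearest the robot, and the roller at (342,196). The orange and yellow discs at (228,134), (220,153) and (219,181) are decoys.

Request:
{"fn": "send_rows", "kwargs": {"series": "0.71 -0.54 0 0 0 -0.48; 0.73 -0.51 0 0 0 -0.48; 0.76 -0.48 0 0 0 -0.48; 0.77 -0.45 0 0 0 -0.48; 0.79 -0.41 0 0 0 -0.48; 0.81 -0.38 0 0 0 -0.48; 0.82 -0.35 0 0 0 -0.48; 0.84 -0.31 0 0 0 -0.48; 0.85 -0.28 0 0 0 -0.48; 0.86 -0.24 0 0 0 -0.48; 0.87 -0.2 0 0 0 -0.48; 0.88 -0.17 0 0 0 -0.48", "claw": 0.5, "grip_force": 15}}

```text
time: 1.1
eef_pos: [0.4567, -0.2308, 0.223]
eef_rot: [-0.003, 0.905, 0.425, -0.005]
force: [0.7, -0.0, 0.4]
opening: 0.502
```

```bash
python3 -c "
from h import *
plan([((.44,.04,.235),0,12),((.477,.2355,.20),2,12)])"
```

```text
t 1.1 p [ 0.4567 -0.2308  0.223 ] F [ 0.7 -0.   0.4] op 0.502
0.41 -0.39 -0.02 -0.01 0.00 -0.66; 0.43 -0.36 -0.02 -0.01 0.00 -0.66; 0.45 -0.34 -0.02 -0.01 0.00 -0.66; 0.47 -0.31 -0.02 -0.01 0.00 -0.66; 0.49 -0.28 -0.02 -0.01 0.00 -0.66; 0.50 -0.25 -0.03 -0.01 0.00 -0.66; 0.52 -0.22 -0.03 -0.01 0.00 -0.66; 0.53 -0.19 -0.03 -0.01 0.00 -0.66; 0.54 -0.16 -0.03 -0.01 0.00 -0.66; 0.55 -0.13 -0.03 -0.01 0.00 -0.66; 0.56 -0.10 -0.03 -0.01 0.00 -0.66; 0.56 -0.07 -0.03 -0.01 0.00 -0.66
0.41 0.08 0.07 0.00 0.00 -0.03; 0.41 0.08 0.07 0.00 0.00 -0.03; 0.41 0.08 0.07 0.00 0.00 -0.03; 0.41 0.08 0.07 0.00 0.00 -0.03; 0.41 0.08 0.07 0.00 0.00 -0.03; 0.41 0.08 0.07 0.00 0.00 -0.03; 0.41 0.08 0.07 0.00 0.00 -0.03; 0.41 0.09 0.07 0.00 0.00 -0.03; 0.41 0.09 0.07 0.00 0.00 -0.03; 0.41 0.09 0.07 0.00 0.00 -0.03; 0.40 0.09 0.07 0.00 0.00 -0.03; 0.40 0.09 0.07 0.00 0.00 -0.03
```

Request:
{"fn": "send_rows", "kwargs": {"series": "0.41 -0.39 -0.02 0 0 -0.66; 0.43 -0.36 -0.02 0 0 -0.66; 0.45 -0.34 -0.02 0 0 -0.66; 0.47 -0.31 -0.02 0 0 -0.66; 0.49 -0.28 -0.02 0 0 -0.66; 0.5 -0.25 -0.03 0 0 -0.66; 0.52 -0.22 -0.03 0 0 -0.66; 0.53 -0.19 -0.03 0 0 -0.66; 0.54 -0.16 -0.03 0 0 -0.66; 0.55 -0.13 -0.03 0 0 -0.66; 0.56 -0.1 -0.03 0 0 -0.66; 0.56 -0.07 -0.03 0 0 -0.66"}}

```text
time: 2.1
eef_pos: [0.435, 0.057, 0.2344]
eef_rot: [-0.006, 0.692, 0.722, -0.004]
force: [1.1, 0.5, -0.9]
opening: 0.502
```

Run:
```python
from h import *
plan([((.477,.2355,.20),2,10)])
im=bot.read_camera("side"); cv2.imwrite("pics/s1.png",im)
cv2.imwrite("pics/s1f.png",cv2.resize(im[130:200,200:300],None,fx=7,fy=7,interpolation=cv2.INTER_CUBIC))
cv2.imwrite("pics/s1d.png",cv2.resize(im[195:280,260:360],None,fx=7,fy=7,interpolation=cv2.INTER_CUBIC))
c,s=math.cos(.035),math.sin(.035)
print([proj("side",(.477-s*k,.2355+c*k,.112)) for k in(-.054,0,.054)], proj("side",(.506,-.307,.092)),proj("side",(.573,-.21,.07)))
```

```text
t 2.1 p [0.435  0.057  0.2344] F [ 1.1  0.5 -0.9] op 0.502
0.44 0.12 0.09 -0.01 -0.00 0.01; 0.44 0.12 0.09 -0.01 -0.00 0.01; 0.44 0.12 0.09 -0.01 -0.00 0.01; 0.44 0.12 0.09 -0.01 -0.00 0.01; 0.44 0.12 0.09 -0.01 -0.00 0.01; 0.44 0.12 0.09 -0.01 -0.00 0.01; 0.44 0.12 0.09 -0.01 -0.00 0.01; 0.44 0.12 0.09 -0.01 -0.00 0.01; 0.44 0.12 0.09 -0.01 -0.00 0.01; 0.44 0.12 0.09 -0.01 -0.00 0.01
[(np.float64(229.91269894057365), np.float64(168.94407053429035)), (np.float64(222.0227119260996), np.float64(162.89797492196516)), (np.float64(214.42377399671642), np.float64(157.07490838613367))] (np.float64(319.0749644715343), np.float64(239.02394116005513)) (np.float64(313.46963319790547), np.float64(220.19242922756254))
```

View pics/s1f.png

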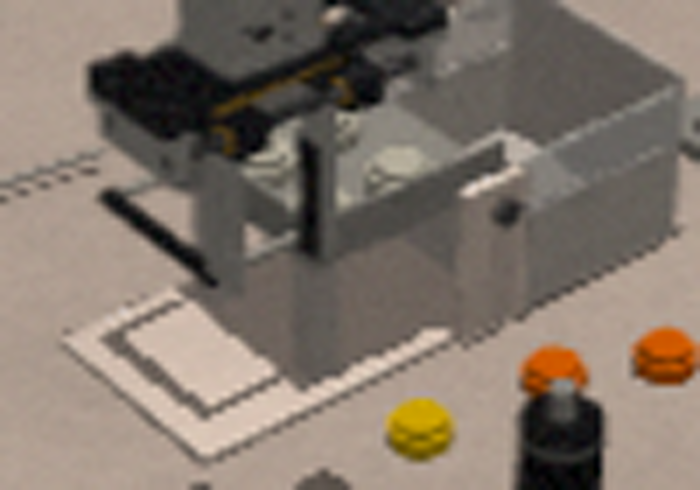

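View pics/s1d.png

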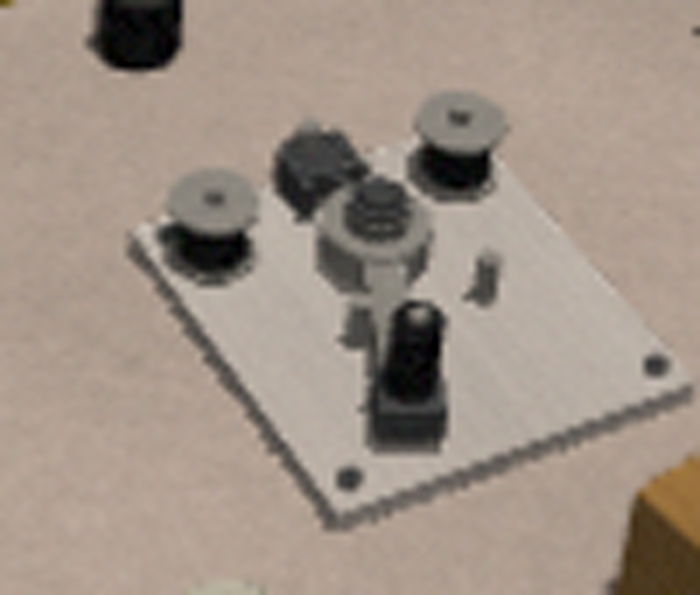

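The side view agrees with both measurements. The handle runs from px (215,158) to (230,170) and the idler top is at (320,240), each within about 1 px of prediction. Next I move over the handle.

Request:
{"fn": "send_rows", "kwargs": {"series": "0.44 0.12 0.09 0 0 0.01; 0.44 0.12 0.09 0 0 0.01; 0.44 0.12 0.09 0 0 0.01; 0.44 0.12 0.09 0 0 0.01; 0.44 0.12 0.09 0 0 0.01; 0.44 0.12 0.09 0 0 0; 0.44 0.12 0.09 0 0 0; 0.44 0.12 0.09 0 0 0; 0.44 0.12 0.09 0 0 0; 0.2 0.06 0.05 0 0 0; 0 0 0 0 0 0"}}

```text
time: 3.07
eef_pos: [0.4708, 0.2382, 0.1967]
eef_rot: [-0.008, 0.691, 0.723, -0.005]
force: [-0.1, 0.6, -0.3]
opening: 0.502
```

Run:
```python
from h import *
plan([((.477,.2355,.118),2,6)])
im=bot.read_camera("side"); cv2.imwrite("pics/s2f.png",cv2.resize(im[130:200,180:280],None,fx=7,fy=7,interpolation=cv2.INTER_CUBIC))
```

```text
t 3.0667 p [0.4708 0.2382 0.1967] F [-0.1  0.6 -0.3] op 0.502
-0.01 0.03 0.33 -0.03 -0.01 0.02; -0.01 0.03 0.33 -0.03 -0.01 0.02; -0.01 0.03 0.33 -0.03 -0.01 0.02; -0.01 0.03 0.33 -0.03 -0.01 0.02; -0.01 0.03 0.33 -0.03 -0.01 0.02; -0.01 0.03 0.33 -0.03 -0.01 0.02
```

View pics/s2f.png

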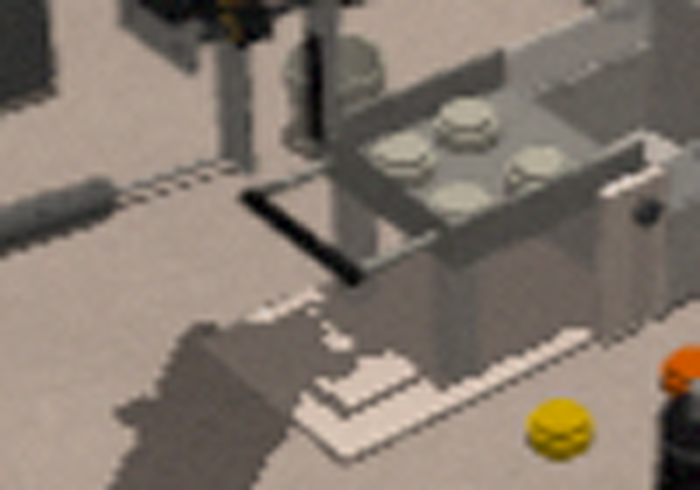

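The handle bar's ends are at side px (215,158) and (231,170), with the fingers above it. Descending.

Request:
{"fn": "send_rows", "kwargs": {"series": "-0.01 0.03 0.33 -0.03 -0.01 0.02; -0.01 0.03 0.33 -0.03 -0.01 0.02; -0.01 0.03 0.33 -0.03 -0.01 0.02; -0.01 0.03 0.33 -0.03 -0.01 0.02; -0.01 0.03 0.33 -0.03 -0.01 0.02; -0.01 0.03 0.33 0 0 0.02; 0 0 0 0 0 0"}}

```text
time: 3.7
eef_pos: [0.4781, 0.2236, 0.1165]
eef_rot: [0.002, 0.699, 0.716, -0.004]
force: [-0.8, 0.2, 0.2]
opening: 0.499
```

Run:
```python
from h import *
plan([((.477,.2355,.118),2,1)])
im=bot.read_camera("side"); cv2.imwrite("pics/s3f.png",cv2.resize(im[130:200,180:280],None,fx=7,fy=7,interpolation=cv2.INTER_CUBIC))
```

```text
t 3.7 p [0.4781 0.2236 0.1165] F [-0.8  0.2  0.2] op 0.499
0.30 -0.02 -0.04 -0.03 0.09 -0.12
```

View pics/s3f.png

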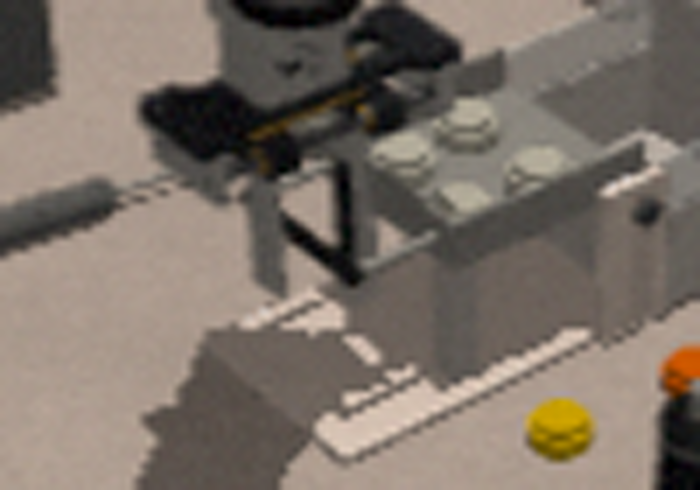

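The bar lies between the fingers, at about crop (300,240). I'll shift 12 mm along the bar to re-centre, then close.

Request:
{"fn": "send_rows", "kwargs": {"series": "0.15 0 -0.02 0 0 0; 0.15 0 -0.02 0 0.05 -0.06; 0 0 0 0 0 0"}}

```text
time: 4.0
eef_pos: [0.4792, 0.2354, 0.1213]
eef_rot: [0.001, 0.697, 0.717, -0.001]
force: [0.2, -0.5, -0.1]
opening: 0.501
```

Request:
{"fn": "send_rows", "kwargs": {"series": "0 0 0 0 0 0; 0 0 0 0 0 0; 0 0 0 0 0 0; 0 0 0 0 0 0; 0 0 0 0 0 0; 0 0 0 0 0 0", "claw": 1, "grip_force": 15}}

```text
time: 4.5
eef_pos: [0.4796, 0.2367, 0.1238]
eef_rot: [0.001, 0.697, 0.717, 0.001]
force: [0.4, -0.4, 1.7]
opening: 0.122
```

The opening reads 11.5 mm, so the bar is held. Now I'll work out the arc.

Run:
```python
import numpy as np
t=np.arange(0,1.1001,.05)+.112
X=-196*np.cos(t);Z=196*np.sin(t)
for i in range(len(t)-1):print("0 %.2f %.2f"%((X[i+1]-X[i])/40,-(Z[i+1]-Z[i])/40),end="; ")
print(X[-1]-X[0],Z[-1]-Z[0], X[12]-X[0],Z[12]-Z[0])
```

```text
0 0.03 -0.24; 0 0.05 -0.24; 0 0.06 -0.24; 0 0.07 -0.23; 0 0.08 -0.23; 0 0.09 -0.23; 0 0.10 -0.22; 0 0.11 -0.22; 0 0.13 -0.21; 0 0.14 -0.20; 0 0.15 -0.20; 0 0.16 -0.19; 0 0.16 -0.18; 0 0.17 -0.17; 0 0.18 -0.16; 0 0.19 -0.15; 0 0.20 -0.15; 0 0.20 -0.14; 0 0.21 -0.12; 0 0.22 -0.11; 0 0.22 -0.10; 0 0.23 -0.09; 125.9470694762844 161.61261859448368 46.388860755123915 106.15030679701931
```

Request:
{"fn": "send_rows", "kwargs": {"series": "0 0.03 -0.24 0 0 0; 0 0.05 -0.24 0 0 0; 0 0.06 -0.24 0 0 0; 0 0.07 -0.23 0 0 0; 0 0.08 -0.23 0 0 0; 0 0.09 -0.23 0 0 0"}}

```text
time: 5.0
eef_pos: [0.4952, 0.2373, 0.1831]
eef_rot: [0.0, 0.697, 0.717, 0.0]
force: [2.7, 0.9, -4.5]
opening: 0.121
```

Run:
```python
from h import *
plan([((.477,.2355,.118),2,1)]);s=bot.state();print(s["eef_rot"],s["ft_torque"])
im=bot.read_camera("side"); cv2.imwrite("pics/s4f.png",cv2.resize(im[110:200,180:280],None,fx=6,fy=6,interpolation=cv2.INTER_CUBIC))
```

```text
t 5.0 p [0.4952 0.2373 0.1831] F [ 2.7  0.9 -4.5] op 0.121
-0.03 -0.46 1.63 0.01 0.00 -0.06
[4.78626762e-04 6.96680285e-01 7.17381473e-01 4.16687938e-04] [ 0.1878912  -0.72462809 -0.02653555]
```

View pics/s4f.png

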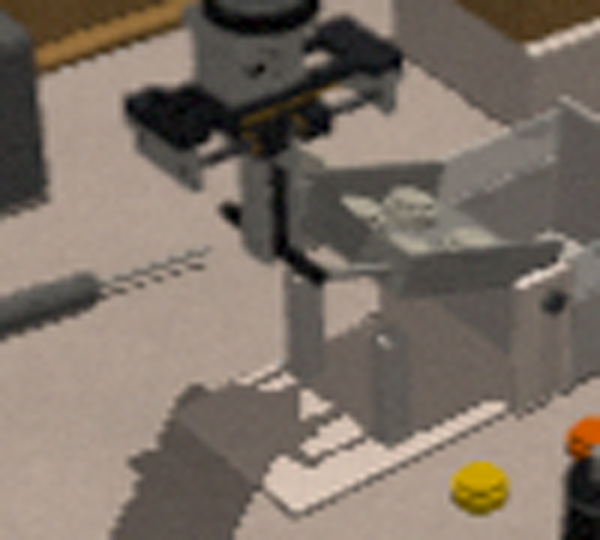

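The tray is tilted about 0.3 rad and the bar is still gripped. Continuing.

Request:
{"fn": "send_rows", "kwargs": {"series": "0 0.1 -0.22 0 0 0; 0 0.11 -0.22 0 0 0; 0 0.13 -0.21 0 0 0; 0 0.14 -0.2 0 0 0; 0 0.15 -0.2 0 0 0; 0 0.16 -0.19 0 0 0; 0 0.16 -0.18 0 0 0; 0 0.17 -0.17 0 0 0"}}

```text
time: 5.72
eef_pos: [0.5436, 0.2389, 0.2523]
eef_rot: [0.0, 0.697, 0.717, 0.003]
force: [3.5, 3.0, -6.4]
opening: 0.122
```

Request:
{"fn": "send_rows", "kwargs": {"series": "0 0.18 -0.16 0 0 0; 0 0.19 -0.15 0 0 0; 0 0.2 -0.15 0 0 0; 0 0.2 -0.14 0 0 0; 0 0.21 -0.12 0 0 0; 0 0.22 -0.11 0 0 0"}}

```text
time: 6.22
eef_pos: [0.5905, 0.2406, 0.2849]
eef_rot: [-0.003, 0.696, 0.718, 0.0]
force: [0.3, 0.7, -3.4]
opening: 0.122
```

Run:
```python
from h import *
plan([((.597,.239,.281),2,1)]);s=bot.state();print(s["eef_rot"],s["ft_torque"])
im=bot.read_camera("side"); cv2.imwrite("pics/s5f.png",cv2.resize(im[100:200,180:290],None,fx=6,fy=6,interpolation=cv2.INTER_CUBIC))
```

```text
t 6.2167 p [0.5905 0.2406 0.2849] F [ 0.3  0.7 -3.4] op 0.122
-0.05 0.16 0.10 -0.05 -0.06 -0.05
[-3.12607405e-03  6.96205261e-01  7.17835922e-01  2.27658149e-04] [ 0.20676453 -0.04276729 -0.02315333]
```

View pics/s5f.png

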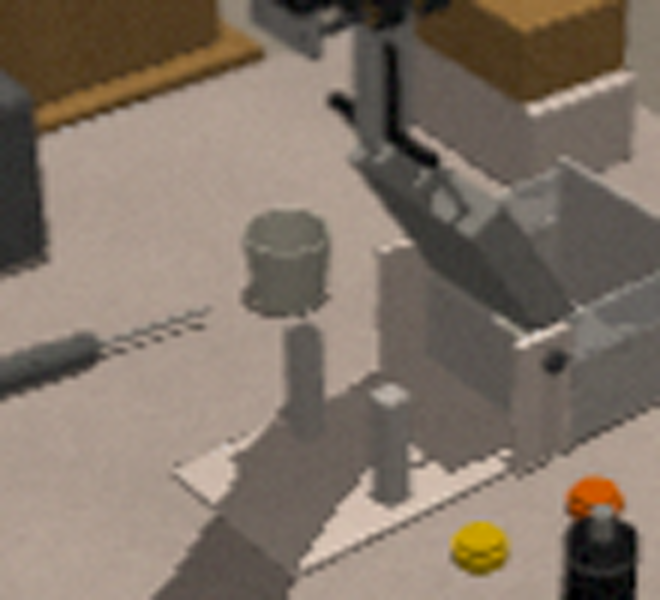

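The tray is at about 1.0 rad. A little more, then dwell.

Request:
{"fn": "send_rows", "kwargs": {"series": "0 0.2 -0.09 0 0 0; 0 0.2 -0.07 0 0 0; 0 0 0 0 0 0; 0 0 0 0 0 0; 0 0 0 0 0 0; 0 0 0 0 0 0; 0 0 0 0 0 0; 0 0 0 0 0 0; 0 0 0 0 0 0; 0 0 0 0 0 0"}}

```text
time: 7.1
eef_pos: [0.6039, 0.241, 0.2909]
eef_rot: [-0.005, 0.696, 0.718, -0.002]
force: [1.7, 1.4, -3.0]
opening: 0.123
```

Run:
```python
from h import *
plan([((.4796,.2367,.1238),2,1)])
im=bot.read_camera("side"); cv2.imwrite("pics/s6f.png",cv2.resize(im[100:200,180:290],None,fx=6,fy=6,interpolation=cv2.INTER_CUBIC))
im=bot.read_camera("top"); cv2.imwrite("pics/t6f.png",cv2.resize(im[90:220,110:240],None,fx=4.5,fy=4.5,interpolation=cv2.INTER_CUBIC))
```

```text
t 7.1 p [0.6039 0.241  0.2909] F [ 1.7  1.4 -3. ] op 0.123
-0.03 -3.07 4.21 -0.10 -0.05 -0.04
```

View pics/s6f.png

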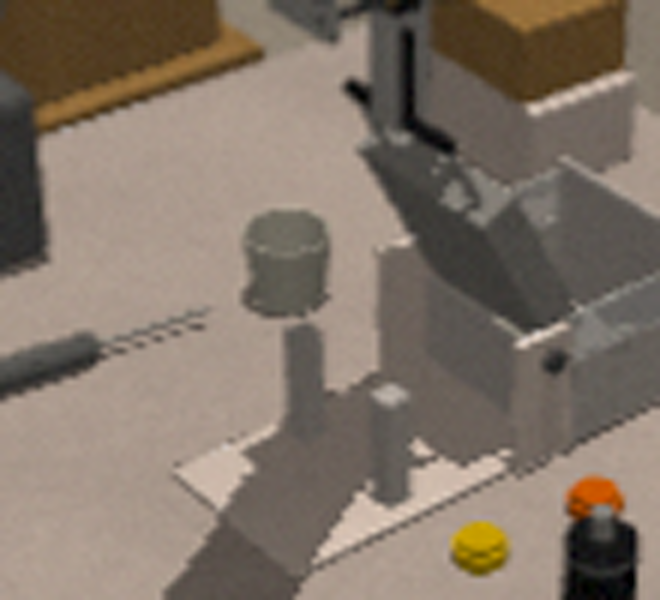

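View pics/t6f.png

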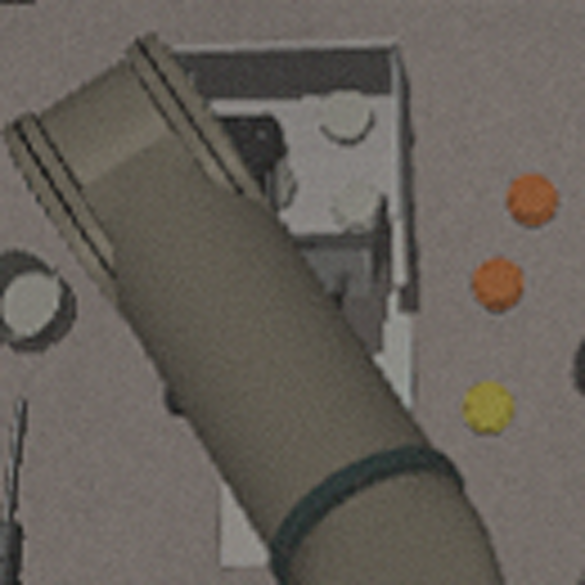

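Three lids are visible in the hopper (top crop (350,115), (357,205), (285,185)) and the fourth is hidden by the arm. I'll tilt slightly further and dwell, then lower.

Request:
{"fn": "send_rows", "kwargs": {"series": "0 0.12 -0.03 0 0 0; 0 0 0 0 0 0; 0 0 0 0 0 0; 0 0 0 0 0 0; 0 0 0 0 0 0; 0 0 0 0 0 0; 0 0 0 0 0 0; 0 0 0 0 0 0; 0 0 0 0 0 0; 0 0 0 0 0 0"}}

```text
time: 8.03
eef_pos: [0.608, 0.2412, 0.2924]
eef_rot: [-0.006, 0.696, 0.718, -0.003]
force: [0.0, 1.5, -1.9]
opening: 0.125
```

Run:
```python
from h import *
im=bot.read_camera("side"); cv2.imwrite("pics/s7f.png",cv2.resize(im[105:165,225:290],None,fx=10,fy=10,interpolation=cv2.INTER_CUBIC))
```

```text
(no output)
```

View pics/s7f.png

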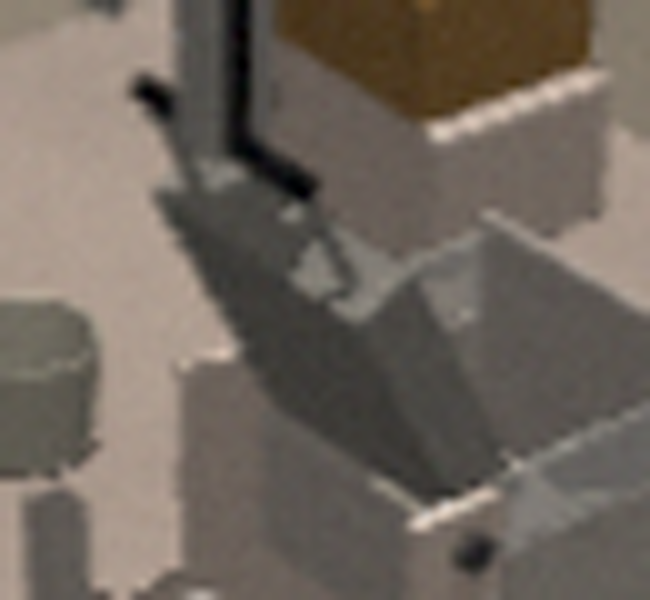

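The bright patches are the hopper wall seen through the stays. Now I'll lower along the reverse arc.

Request:
{"fn": "send_rows", "kwargs": {"series": "0 -0.22 0.08 0 0 0; 0 -0.22 0.1 0 0 0; 0 -0.22 0.11 0 0 0; 0 -0.21 0.12 0 0 0; 0 -0.2 0.14 0 0 0; 0 -0.2 0.15 0 0 0; 0 -0.19 0.15 0 0 0; 0 -0.18 0.16 0 0 0; 0 -0.17 0.17 0 0 0; 0 -0.16 0.18 0 0 0; 0 -0.16 0.19 0 0 0"}}

```text
time: 9.0
eef_pos: [0.5301, 0.2386, 0.2396]
eef_rot: [0.003, 0.697, 0.717, 0.009]
force: [-1.0, -0.7, 0.9]
opening: 0.118
```

Request:
{"fn": "send_rows", "kwargs": {"series": "0 -0.15 0.2 0 0 0; 0 -0.14 0.2 0 0 0; 0 -0.13 0.21 0 0 0; 0 -0.11 0.22 0 0 0; 0 -0.1 0.22 0 0 0; 0 -0.09 0.23 0 0 0; 0 -0.08 0.23 0 0 0"}}

```text
time: 9.58
eef_pos: [0.493, 0.2373, 0.1792]
eef_rot: [0.003, 0.696, 0.718, 0.007]
force: [-3.0, -0.3, 2.1]
opening: 0.123
```

Run:
```python
from h import *
plan([((.4796,.2367,.1238),1.6,5)])
```

```text
t 9.5833 p [0.493  0.2373 0.1792] F [-3.  -0.3  2.1] op 0.123
-0.00 -0.07 0.28 0.03 -0.01 0.00; -0.00 -0.07 0.28 0.03 -0.01 0.00; -0.00 -0.07 0.28 0.03 -0.01 0.00; -0.00 -0.07 0.28 0.03 -0.01 0.00; -0.00 -0.07 0.28 0.03 -0.01 0.00
```

Request:
{"fn": "send_rows", "kwargs": {"series": "0 -0.08 0.24 0 0 0; 0 -0.07 0.24 0 0 0; 0 -0.06 0.24 0 0 0; 0 -0.05 0.24 0 0 0; 0 -0.03 0.24 0 0 0; 0 0 0.1 0 0 0; 0 0 0 0 0 0"}}

```text
time: 10.17
eef_pos: [0.4795, 0.237, 0.1233]
eef_rot: [0.003, 0.696, 0.718, 0.006]
force: [-1.9, -1.0, 3.8]
opening: 0.123
```

Run:
```python
from h import *
plan([((.4796,.2367,.1238),1.6,1)])
im=bot.read_camera("side"); cv2.imwrite("pics/s8f.png",cv2.resize(im[110:200,190:300],None,fx=6,fy=6,interpolation=cv2.INTER_CUBIC))
```

```text
t 10.1667 p [0.4795 0.237  0.1233] F [-1.9 -1.   3.8] op 0.123
-0.01 0.00 -0.01 0.15 -0.04 0.05
```

View pics/s8f.png

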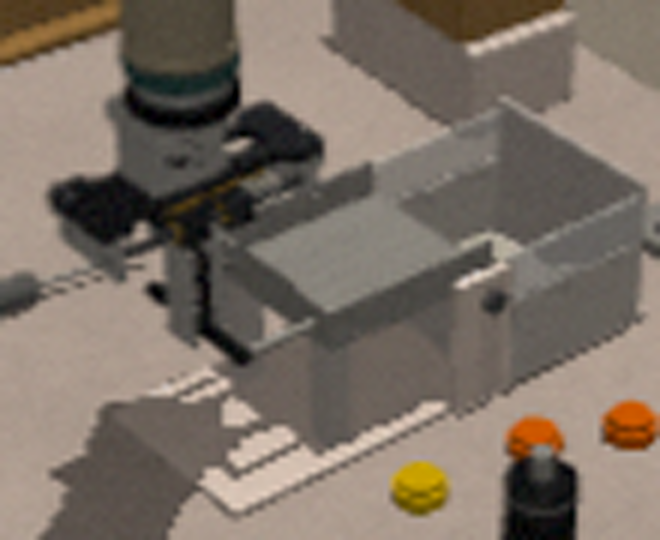

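The tray is level and empty. I'll open the jaws and lift straight up.

Request:
{"fn": "send_rows", "kwargs": {"series": "0 0 0 0 0 0; 0 0 0 0 0 0; 0 0 0 0 0 0; 0 0 0 0 0 0; 0 0 0 0 0 0", "claw": 0.5}}

```text
time: 10.63
eef_pos: [0.4822, 0.2375, 0.1238]
eef_rot: [0.004, 0.696, 0.718, 0.008]
force: [-0.1, -0.5, -0.4]
opening: 0.435
```

Request:
{"fn": "send_rows", "kwargs": {"series": "0 0 -0.4 0.03 0 0; 0 0 -0.4 0.03 0 0; 0 0 -0.5 0.03 0 0; 0 0 -0.5 0.03 0 0; 0 0 -0.5 0.03 0 0; 0 0 -0.5 0 0 0"}}

```text
time: 11.13
eef_pos: [0.479, 0.2351, 0.2358]
eef_rot: [-0.002, 0.696, 0.718, -0.001]
force: [-0.3, 0.3, 0.5]
opening: 0.501
```

Run:
```python
from h import *
plan([((.44,.03,.24),-10,8),((.46,-.2,.23),-14.5,8),((.506,-.307,.15),-14.5,5)])
```

```text
t 11.1333 p [0.479  0.2351 0.2358] F [-0.3  0.3  0.5] op 0.501
-0.64 -0.14 -0.01 -0.01 -0.00 0.29; -0.64 -0.13 -0.01 -0.01 -0.00 0.29; -0.64 -0.11 -0.01 -0.01 -0.00 0.29; -0.65 -0.09 -0.01 -0.01 -0.00 0.29; -0.65 -0.08 -0.01 -0.01 -0.00 0.29; -0.65 -0.06 -0.01 -0.01 -0.00 0.29; -0.65 -0.04 -0.01 -0.01 -0.00 0.29; -0.65 -0.03 -0.01 -0.01 -0.00 0.29
-0.70 0.19 0.03 0.00 0.00 0.11; -0.70 0.19 0.03 0.00 0.00 0.11; -0.69 0.20 0.03 0.00 0.00 0.11; -0.69 0.21 0.03 0.00 0.00 0.11; -0.69 0.21 0.03 0.00 0.00 0.11; -0.69 0.22 0.03 0.00 0.00 0.11; -0.68 0.23 0.03 0.00 0.00 0.11; -0.68 0.23 0.03 0.00 0.00 0.11
-0.46 0.36 0.40 0.00 0.00 0.00; -0.46 0.36 0.40 0.00 0.00 0.00; -0.46 0.36 0.40 0.00 0.00 0.00; -0.46 0.36 0.40 0.00 0.00 0.00; -0.46 0.36 0.40 0.00 0.00 0.00
```

Request:
{"fn": "send_rows", "kwargs": {"series": "-0.64 -0.14 0 0 0 0.29; -0.64 -0.13 0 0 0 0.29; -0.64 -0.11 0 0 0 0.29; -0.65 -0.09 0 0 0 0.29; -0.65 -0.08 0 0 0 0.29; -0.65 -0.06 0 0 0 0.29; -0.65 -0.04 0 0 0 0.29; -0.65 -0.03 0 0 0 0.29"}}

```text
time: 11.8
eef_pos: [0.4435, 0.031, 0.2404]
eef_rot: [-0.001, 0.764, 0.645, 0.009]
force: [0.5, -0.7, -0.0]
opening: 0.498
```

Run:
```python
from h import *
plan([((.46,-.2,.22),-14.5,8),((.506,-.307,.18),-14.5,4)])
im=bot.read_camera("top"); cv2.imwrite("pics/t9.png",cv2.resize(im[90:220,140:260],None,fx=4.5,fy=4.5,interpolation=cv2.INTER_CUBIC))
```

```text
t 11.8 p [0.4435 0.031  0.2404] F [ 0.5 -0.7 -0. ] op 0.498
-0.70 0.17 0.06 0.01 -0.02 0.12; -0.70 0.18 0.06 0.01 -0.02 0.12; -0.70 0.19 0.06 0.01 -0.02 0.12; -0.70 0.19 0.06 0.01 -0.02 0.12; -0.70 0.20 0.06 0.01 -0.02 0.12; -0.69 0.21 0.06 0.01 -0.02 0.12; -0.69 0.22 0.06 0.01 -0.02 0.12; -0.69 0.22 0.06 0.01 -0.02 0.12
-0.58 0.45 0.25 0.00 0.00 0.00; -0.58 0.45 0.25 0.00 0.00 0.00; -0.58 0.45 0.25 0.00 0.00 0.00; -0.58 0.45 0.25 0.00 0.00 0.00
```

View pics/t9.png

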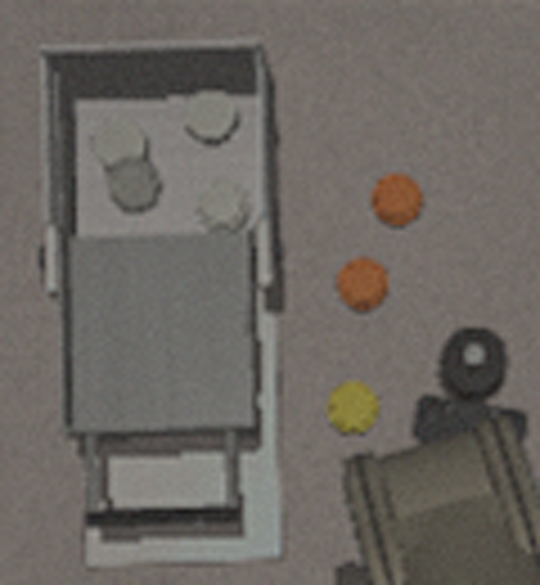

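All four lids are in the hopper (crop (118,140), (135,185), (212,115), (222,205)), and the tray is empty and level. On to the idler.

Request:
{"fn": "send_rows", "kwargs": {"series": "-0.7 0.17 0.06 0 -0.02 0.12; -0.7 0.18 0.06 0 -0.02 0.12; -0.7 0.19 0.06 0 -0.02 0.12; -0.7 0.19 0.06 0 -0.02 0.12; -0.7 0.2 0.06 0 -0.02 0.12; -0.69 0.21 0.06 0 -0.02 0.12; -0.69 0.22 0.06 0 -0.02 0.12; -0.69 0.22 0.06 0 -0.02 0.12; -0.55 0.4 0.25 0 0 0; -0.5 0.4 0.25 0 0 0; -0.4 0.35 0.25 0 0 0; 0 0 0 0 0 0"}}

```text
time: 12.85
eef_pos: [0.4885, -0.2924, 0.1916]
eef_rot: [0.009, 0.795, 0.606, 0.003]
force: [-0.0, 0.2, 0.3]
opening: 0.502
```

Run:
```python
from h import *
plan([((.506,-.307,.15),-14.5,3),((.506,-.307,.082),-14.5,5)])
```

```text
t 12.85 p [ 0.4885 -0.2924  0.1916] F [-0.   0.2  0.3] op 0.502
-0.08 0.17 0.35 0.07 0.02 -0.06; -0.08 0.17 0.35 0.07 0.02 -0.06; -0.08 0.17 0.35 0.07 0.02 -0.06
0.00 0.00 0.34 0.00 0.00 0.00; 0.00 0.00 0.34 0.00 0.00 0.00; 0.00 0.00 0.34 0.00 0.00 0.00; 0.00 0.00 0.34 0.00 0.00 0.00; 0.00 0.00 0.34 0.00 0.00 0.00
```

Request:
{"fn": "send_rows", "kwargs": {"series": "-0.08 0.17 0.35 0.07 0.02 -0.06; -0.08 0.17 0.35 0.07 0.02 -0.06; -0.08 0.17 0.35 0.07 0.02 -0.06; 0 0 0 0 0 0"}}

```text
time: 13.18
eef_pos: [0.5069, -0.3077, 0.1488]
eef_rot: [0.0, 0.791, 0.612, -0.0]
force: [-0.1, -0.4, 1.1]
opening: 0.498
```

Run:
```python
from h import *
plan([((.506,-.307,.082),-14.5,5)])
im=bot.read_camera("side"); cv2.imwrite("pics/s10.png",cv2.resize(im[190:280,260:370],None,fx=6,fy=6,interpolation=cv2.INTER_CUBIC))
```

```text
t 13.1833 p [ 0.5069 -0.3077  0.1488] F [-0.1 -0.4  1.1] op 0.498
0.00 -0.01 0.33 0.00 0.00 -0.00; 0.00 -0.01 0.33 0.00 0.00 -0.00; 0.00 -0.01 0.33 0.00 0.00 -0.00; 0.00 -0.01 0.33 0.00 0.00 -0.00; 0.00 -0.01 0.33 0.00 0.00 -0.00
```

View pics/s10.png

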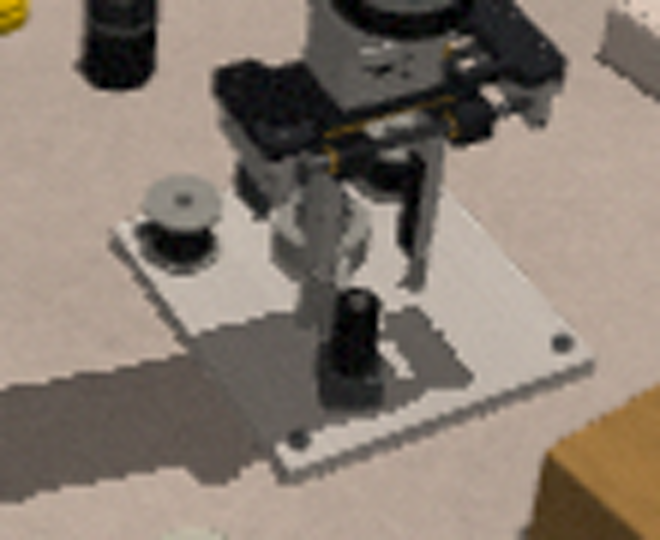

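Run:
```python
from h import *
y=math.radians(-14.5);d=np.array([math.cos(y),math.sin(y),0])
for z in(.124,.092):
  for k in(-.0235,0,.0235):
    u,v=proj("side",np.array([.5069,-.3077,z])+d*k); print(z,k,round((u-260)*6),round((v-190)*6))
```

```text
0.124 -0.0235 325 264
0.124 0 362 253
0.124 0.0235 399 242
0.092 -0.0235 320 306
0.092 0 356 294
0.092 0.0235 393 283
```

Run:
```python
from h import *
for z in(.0915,.05):
  for k in(-.03,.03):
    u,v=proj("side",np.array([.478+k,.2236,z])); print(z,k,round((u-180)*7),round((v-130)*7))
im=cv2.imread("pics/s10.png")
cv2.imwrite("pics/s10b.png",cv2.resize(im[100:420,180:580],None,fx=2,fy=1.8,interpolation=cv2.INTER_CUBIC))
m,f=cam("side");print(m["extrinsics"][:3,3])
```

```text
0.0915 -0.03 265 286
0.0915 0.03 351 250
0.05 -0.03 269 344
0.05 0.03 353 307
[-0.2910474  -1.00650947  1.12630178]
```

View pics/s10b.png

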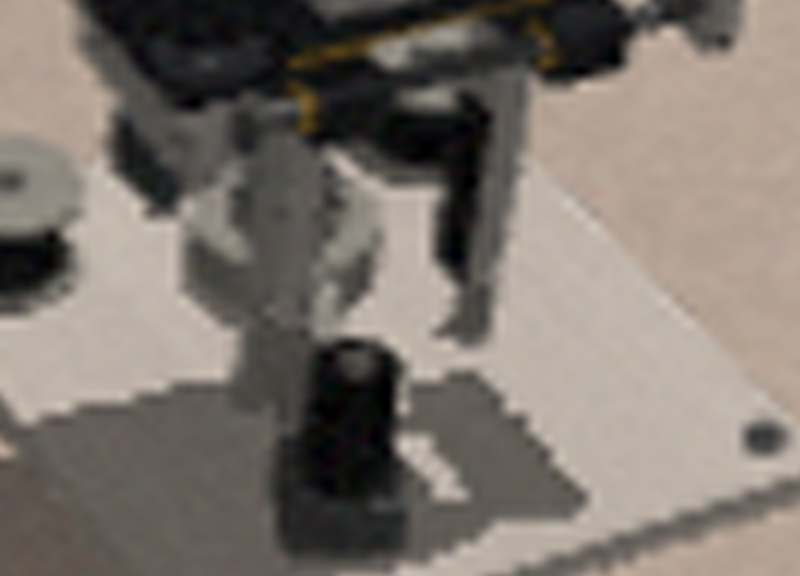

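The apparent extra length under the right finger is the stop pin behind it at side px (329,237). The pads themselves end near the prediction, so the jaws straddle the roller. Descending to TCP z 0.083.

Request:
{"fn": "send_rows", "kwargs": {"series": "0 -0.01 0.35 0 0 0; 0 -0.01 0.35 0 0 0; 0 -0.01 0.35 0 0 0; 0 -0.01 0.35 0 0 0; 0 0 0.25 0 0 0; 0 0 0 0 0 0"}}

```text
time: 13.73
eef_pos: [0.5072, -0.3026, 0.0889]
eef_rot: [0.003, 0.79, 0.613, 0.002]
force: [0.4, -0.6, -0.1]
opening: 0.5
```

Run:
```python
from h import *
plan([((.506,-.307,.082),-14.5,1)])
im=bot.read_camera("side"); cv2.imwrite("pics/s11.png",cv2.resize(im[200:270,270:360],None,fx=8,fy=8,interpolation=cv2.INTER_CUBIC))
```

```text
t 13.7333 p [ 0.5072 -0.3026  0.0889] F [ 0.4 -0.6 -0.1] op 0.5
-0.11 -0.00 0.17 0.09 0.01 0.03
```

View pics/s11.png

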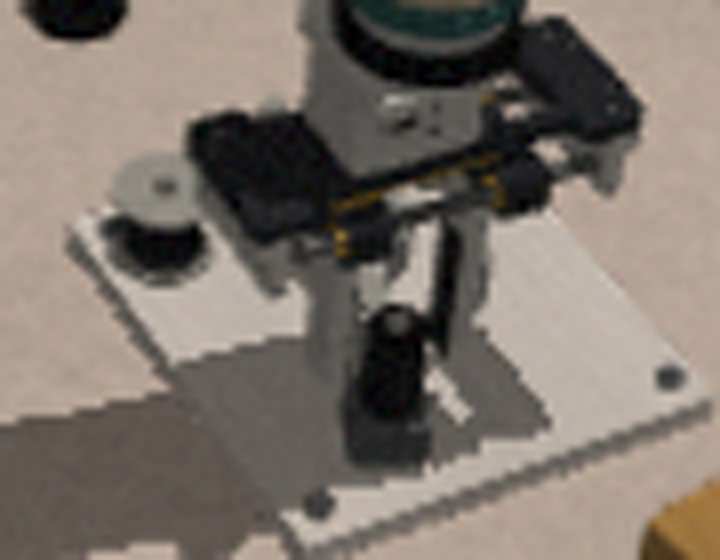

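The roller is between the jaws but about 5 mm off along the pad width. I'll correct that and close.

Request:
{"fn": "send_rows", "kwargs": {"series": "-0.13 -0.01 0.12 0.05 0 0; 0 0 0 0 0 0"}}

```text
time: 13.95
eef_pos: [0.5069, -0.308, 0.0867]
eef_rot: [0.003, 0.789, 0.614, 0.001]
force: [0.0, -0.1, -0.6]
opening: 0.497
```

Request:
{"fn": "send_rows", "kwargs": {"series": "0 0 0 0 0 0; 0 0 0 0 0 0; 0 0 0 0 0 0; 0 0 0 0 0 0; 0 0 0 0 0 0", "claw": 1, "grip_force": 30}}

```text
time: 14.37
eef_pos: [0.506, -0.3086, 0.0884]
eef_rot: [0.003, 0.79, 0.613, 0.001]
force: [1.9, -0.1, -2.2]
opening: 0.27
```

Run:
```python
from h import *
plan([((.506,-.307,.082),-14.5,1)])
im=bot.read_camera("side"); cv2.imwrite("pics/s12.png",cv2.resize(im[200:270,270:360],None,fx=8,fy=8,interpolation=cv2.INTER_CUBIC))
```

```text
t 14.3667 p [ 0.506  -0.3086  0.0884] F [ 1.9 -0.1 -2.2] op 0.27
0.04 -0.01 0.16 0.07 0.02 0.03
```

View pics/s12.png

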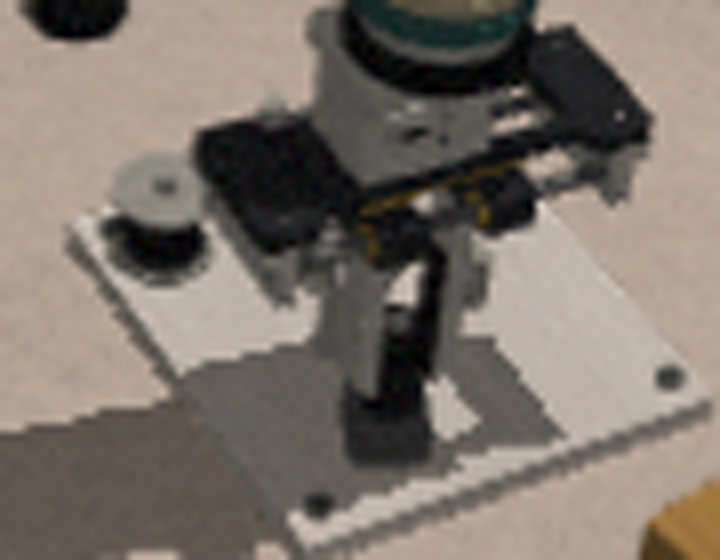

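The opening is 25.4 mm and the pose lies 119 mm from the pivot, so the roller is gripped. Now I'll swing it around the pivot, turning the tool along with it.

Request:
{"fn": "send_rows", "kwargs": {"series": "-0.034 0.105 0.01 0 0 -0.4; -0.034 0.105 0.01 0 0 -0.4; -0.034 0.105 0.01 0 0 -0.4; -0.034 0.105 0.01 0 0 -0.4; -0.034 0.105 0.01 0 0 -0.4; -0.034 0.105 0.01 0 0 -0.4; -0.034 0.105 0.01 0 0 -0.4; -0.034 0.105 0.01 0 0 -0.4"}}

```text
time: 15.08
eef_pos: [0.5319, -0.3221, 0.0882]
eef_rot: [-0.003, 0.696, 0.718, -0.002]
force: [-7.0, 3.5, 6.4]
opening: 0.275
```

```bash
cat > k.py <<'E'
from h import *
s=bot.state();p=s["eef_pos"];pv=np.array([.573,-.21]);d=p[:2]-pv
r=R.from_quat(np.roll(s["eef_rot"],-1)).as_matrix();yaw=math.degrees(math.atan2(r[1,1],r[0,1]))
a=math.atan2(d[1],d[0]);print(s["time"],p.round(4),"r",np.hypot(*d).round(4),"theta",round(a+math.radians(124.2),3),"yaw",round(yaw,1),"tilt",r[2].round(3),"F",np.round(s["force"],1),np.round(s["ft_torque"],2),s["opening"])
for n in(.7,.74):
  t=math.radians(-124.2)+n;q=pv+.1192*np.array([math.cos(t),math.sin(t)]);w=np.r_[q,.086]-p
  print(n,q.round(4),"tool delta units",(r.T@w/.04).round(2))
E
python3 k.py
```

```text
15.0833 [ 0.5319 -0.3221  0.0882] r 0.1193 theta 0.245 yaw 1.7 tilt [ 0.001 -0.007 -1.   ] F [-7.   3.5  6.4] [ 0.72  1.06 -0.26] 0.2747334511348372
0.7 [ 0.5853 -0.3286] tool delta units [-0.2   1.33  0.04]
0.74 [ 0.59  -0.328] tool delta units [-0.19  1.45  0.04]
```

Request:
{"fn": "send_rows", "kwargs": {"series": "-0.04 0.115 0.01 0 0 -0.42; -0.04 0.115 0.01 0 0 -0.42; -0.04 0.115 0.01 0 0 -0.42; -0.04 0.115 0.01 0 0 -0.42; -0.04 0.115 0.01 0 0 -0.42; -0.04 0.115 0.01 0 0 -0.42; -0.04 0.115 0.01 0 0 -0.42; -0.04 0.115 0.01 0 0 -0.42"}}

```text
time: 15.75
eef_pos: [0.5593, -0.3285, 0.088]
eef_rot: [-0.013, 0.584, 0.811, -0.006]
force: [-3.1, 1.3, 4.0]
opening: 0.268
```

```bash
python3 k.py
```

```text
15.75 [ 0.5593 -0.3285  0.088 ] r 0.1193 theta 0.482 yaw 18.5 tilt [ 0.015 -0.025 -1.   ] F [-3.1  1.3  4. ] [ 0.23 -0.04 -0.35] 0.26807877947989944
0.7 [ 0.5853 -0.3286] tool delta units [-0.21  0.61  0.03]
0.74 [ 0.59  -0.328] tool delta units [-0.23  0.73  0.03]
```

Request:
{"fn": "send_rows", "kwargs": {"series": "-0.042 0.112 0.01 0 0 -0.42; -0.042 0.112 0.01 0 0 -0.42; -0.042 0.112 0.01 0 0 -0.42; -0.042 0.112 0.01 0 0 -0.42; -0.042 0.112 0.01 0 0 -0.42; -0.042 0.112 0.01 0 0 -0.42"}}

```text
time: 16.25
eef_pos: [0.5849, -0.3292, 0.088]
eef_rot: [-0.016, 0.493, 0.87, -0.005]
force: [-4.0, 0.8, 4.2]
opening: 0.274
```

```bash
python3 k.py
```

```text
16.25 [ 0.5849 -0.3292  0.088 ] r 0.1198 theta 0.696 yaw 30.9 tilt [ 0.023 -0.025 -0.999] F [-4.   0.8  4.2] [ 0.21  0.18 -0.48] 0.2741788350972446
0.7 [ 0.5853 -0.3286] tool delta units [0.01 0.02 0.05]
0.74 [ 0.59  -0.328] tool delta units [-0.04  0.13  0.05]
```

Request:
{"fn": "send_rows", "kwargs": {"series": "-0.04 0.14 0.02 0 0 -0.3; 0 0.02 0 0 0 0; 0 0.02 0 0 0 0; 0 0.02 0 0 0 0"}}

```text
time: 16.58
eef_pos: [0.5872, -0.3292, 0.0881]
eef_rot: [-0.02, 0.484, 0.875, -0.008]
force: [-4.4, 0.9, 3.0]
opening: 0.276
```

```bash
python3 k.py
python3 - <<'E'
from h import *
im=bot.read_camera("side"); cv2.imwrite("pics/s13.png",cv2.resize(im[200:270,270:360],None,fx=8,fy=8,interpolation=cv2.INTER_CUBIC))
im=bot.read_camera("top"); cv2.imwrite("pics/t13.png",cv2.resize(im[135:230,270:370],None,fx=6,fy=6,interpolation=cv2.INTER_CUBIC))
E
python3 k.py
```

```text
16.5833 [ 0.5872 -0.3292  0.0881] r 0.12 theta 0.716 yaw 32.1 tilt [ 0.028 -0.034 -0.999] F [-4.4  0.9  3. ] [ 0.34  0.21 -0.4 ] 0.2763989199354484
0.7 [ 0.5853 -0.3286] tool delta units [ 0.04 -0.03  0.05]
0.74 [ 0.59  -0.328] tool delta units [-0.01  0.08  0.05]
16.6833 [ 0.5872 -0.3292  0.0881] r 0.12 theta 0.716 yaw 32.1 tilt [ 0.028 -0.034 -0.999] F [-6.5  0.9  3.4] [ 0.22  0.34 -0.39] 0.2726909647656189
0.7 [ 0.5853 -0.3286] tool delta units [ 0.04 -0.03  0.05]
0.74 [ 0.59  -0.328] tool delta units [-0.01  0.08  0.05]
```

View pics/s13.png

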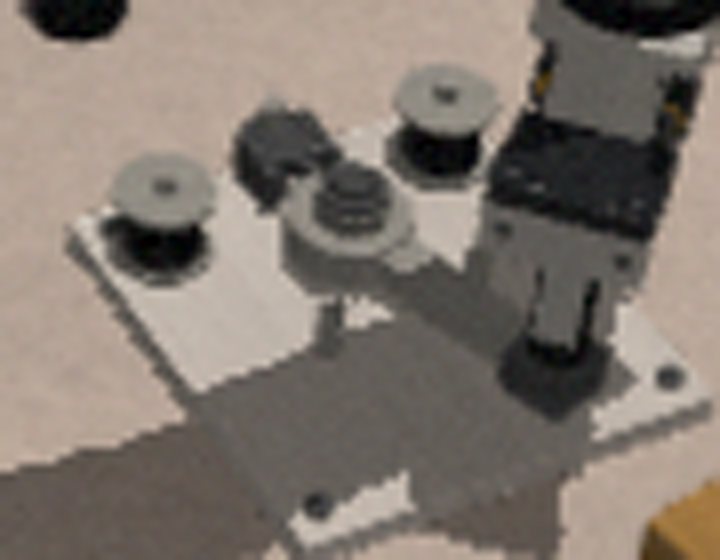

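View pics/t13.png

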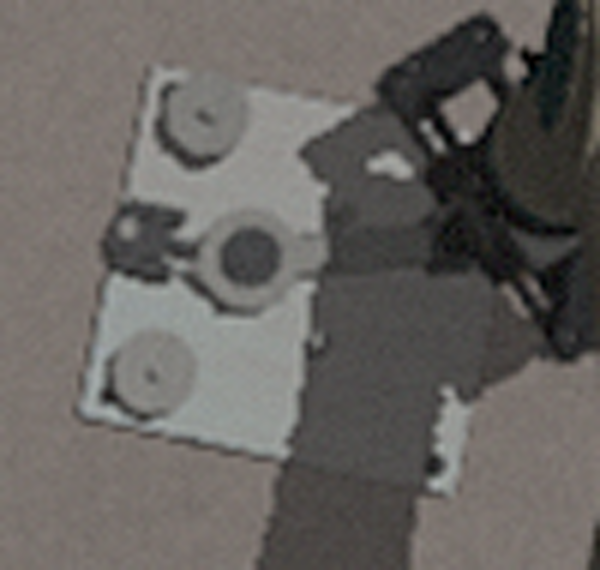

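The roller is still firmly in the jaws at about 0.72 rad and the pawl is home. I'll nudge it to about 0.75 and hold.

Request:
{"fn": "send_rows", "kwargs": {"series": "-0.03 0.12 0.03 0 0 -0.2; 0 0.04 0 0 0 0; 0 0.02 0 0 0 0; 0 0.01 0 0 0 0"}}

```text
time: 17.02
eef_pos: [0.5859, -0.3293, 0.0881]
eef_rot: [-0.027, 0.48, 0.877, -0.012]
force: [-5.8, 0.2, 3.2]
opening: 0.275
```

```bash
python3 k.py
```

```text
17.0167 [ 0.5859 -0.3293  0.0881] r 0.12 theta 0.705 yaw 32.7 tilt [ 0.035 -0.047 -0.998] F [-5.8  0.2  3.2] [ 0.38  0.23 -0.38] 0.2753835110137334
0.7 [ 0.5853 -0.3286] tool delta units [ 0.02 -0.    0.05]
0.74 [ 0.59  -0.328] tool delta units [-0.03  0.11  0.05]
```

Small shifts lose ground to the spring, because each row starts again from the measured pose. I'll use larger ones and correct the slight tilt.

Request:
{"fn": "send_rows", "kwargs": {"series": "-0.03 0.12 0.02 -0.12 -0.1 -0.1; -0.03 0.12 0.02 -0.12 -0.1 -0.1; -0.02 0.1 0.02 -0.12 -0.1 0; -0.02 0.08 0 -0.1 -0.05 0"}}

```text
time: 17.35
eef_pos: [0.5888, -0.3289, 0.0881]
eef_rot: [-0.014, 0.474, 0.88, -0.01]
force: [-10.2, 0.5, 5.3]
opening: 0.274
```

```bash
python3 k.py
```

```text
17.35 [ 0.5888 -0.3289  0.0881] r 0.12 theta 0.729 yaw 33.4 tilt [ 0.014 -0.03  -0.999] F [-10.2   0.5   5.3] [0.3  1.86 0.11] 0.27403913726571416
0.7 [ 0.5853 -0.3286] tool delta units [ 0.05 -0.07  0.05]
0.74 [ 0.59  -0.328] tool delta units [0.   0.04 0.05]
```

Request:
{"fn": "send_rows", "kwargs": {"series": "-0.03 0.12 0 -0.1 -0.05 0; -0.03 0.12 0 -0.1 0 0; -0.02 0.09 0 -0.05 0 0"}}

```text
time: 17.6
eef_pos: [0.5878, -0.3291, 0.088]
eef_rot: [-0.017, 0.476, 0.879, -0.009]
force: [-8.7, -0.4, 6.3]
opening: 0.272
```

```bash
python3 k.py; sleep 0
python3 - <<'E'
from h import *
for i in range(4):bot.read_camera("side")
E
python3 k.py
```

```text
17.6 [ 0.5878 -0.3291  0.088 ] r 0.12 theta 0.72 yaw 33.1 tilt [ 0.021 -0.032 -0.999] F [-8.7 -0.4  6.3] [ 0.28  1.47 -0.04] 0.27244591946521624
0.7 [ 0.5853 -0.3286] tool delta units [ 0.04 -0.04  0.05]
0.74 [ 0.59  -0.328] tool delta units [-0.01  0.06  0.05]
17.8 [ 0.588 -0.329  0.088] r 0.12 theta 0.723 yaw 33.2 tilt [ 0.02  -0.032 -0.999] F [-9.4 -0.8  7.2] [0.19 1.65 0.05] 0.2732446252076167
0.7 [ 0.5853 -0.3286] tool delta units [ 0.05 -0.05  0.05]
0.74 [ 0.59  -0.328] tool delta units [-0.01  0.06  0.05]
```

Request:
{"fn": "send_rows", "kwargs": {"series": "-0.06 0.22 0 -0.1 -0.05 0; -0.06 0.22 0 -0.1 -0.05 0"}}

```text
time: 17.97
eef_pos: [0.5949, -0.3287, 0.0879]
eef_rot: [-0.016, 0.477, 0.878, -0.011]
force: [-11.6, -1.2, 10.1]
opening: 0.275
```

```bash
python3 k.py
```

```text
17.9667 [ 0.5949 -0.3287  0.0879] r 0.1207 theta 0.779 yaw 33.0 tilt [ 0.018 -0.034 -0.999] F [-11.6  -1.2  10.1] [-0.04  2.4   0.26] 0.2753183525955409
0.7 [ 0.5853 -0.3286] tool delta units [ 0.13 -0.2   0.06]
0.74 [ 0.59  -0.328] tool delta units [ 0.08 -0.09  0.05]
```

Request:
{"fn": "send_rows", "kwargs": {"series": "-0.02 0.11 0 0 0 0; -0.02 0.11 0 0 0 0"}}

```text
time: 18.13
eef_pos: [0.5944, -0.3287, 0.088]
eef_rot: [-0.023, 0.479, 0.877, -0.016]
force: [-9.7, -1.4, 7.6]
opening: 0.275
```

```bash
python3 k.py
python3 - <<'E'
from h import *
for i in range(16):im=bot.read_camera("side")
cv2.imwrite("pics/s14.png",cv2.resize(im[200:270,270:360],None,fx=8,fy=8,interpolation=cv2.INTER_CUBIC))
E
python3 k.py
```

```text
18.1333 [ 0.5944 -0.3287  0.088 ] r 0.1206 theta 0.775 yaw 32.8 tilt [ 0.025 -0.05  -0.998] F [-9.7 -1.4  7.6] [0.29 1.31 0.09] 0.27497931045558444
0.7 [ 0.5853 -0.3286] tool delta units [ 0.12 -0.19  0.06]
0.74 [ 0.59  -0.328] tool delta units [ 0.07 -0.08  0.06]
18.9333 [ 0.5946 -0.3287  0.088 ] r 0.1206 theta 0.777 yaw 32.8 tilt [ 0.024 -0.049 -0.998] F [-9.7 -0.5  6. ] [0.33 1.48 0.09] 0.2729094160387482
0.7 [ 0.5853 -0.3286] tool delta units [ 0.13 -0.19  0.06]
0.74 [ 0.59  -0.328] tool delta units [ 0.08 -0.09  0.06]
```

View pics/s14.png

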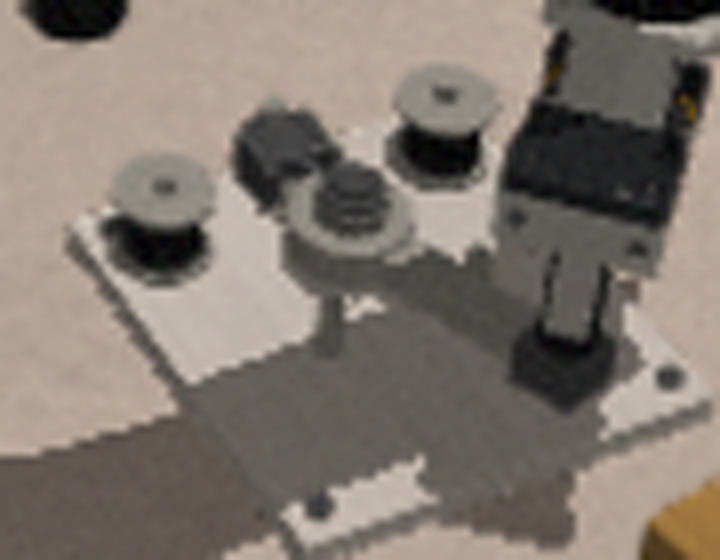

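The hold is steady at about 0.775 rad for 0.8 s on the last target. One last overall look before handing in.

Run:
```python
from h import *
cv2.imwrite("pics/t15.png",bot.read_camera("top"))
```

```text
(no output)
```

View pics/t15.png

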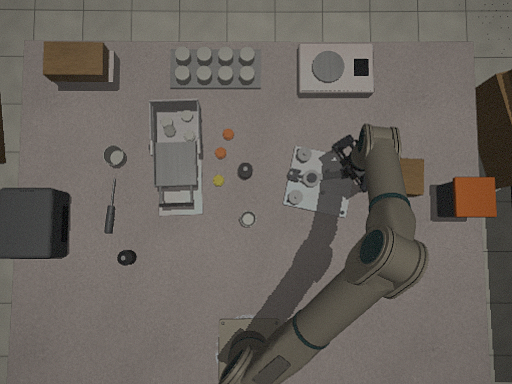

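The tray is level (176,163) and the lids are in the hopper. The visible bystanders haven't moved; the jar is hidden under the raised elbow.

Run:
```python
from workcell import bot
print(bot.hand_in()); s=bot.state(); print(s["time"],s["eef_pos"])
```

```text
the job is handed in; nothing more can be done
None
the job is handed in; nothing more can be done
```

The job is done and handed in at about 19 s.

- **Lids:** I gripped the tray handle, swung the tray up to about 1.1 rad and held it there. I then lowered it level and let go. The top view afterwards showed all four lids in the hopper and the tray empty and level.
- **Tensioner:** I then gripped the idler and swung it around its pivot past the click. I was still holding it at about 0.775 rad when I handed in; the hard stop is at 0.80. On the last target it stayed steady for 0.8 s, with about 10 N of spring force on the tool.

**Weaker points in the checks:**
- **Angle:** it comes from the tool pose and my measured pivot, so it is only good to about 0.03 rad. I did not feel for the stop, so the arm may be close to it or just touching it.
- **First attempt to hold:** small moves let the spring push the idler back to about 0.72 rad, so I used larger ones.
- **Tilt:** the tool ended tilted by about 3 degrees.
- **Bystanders:** none had visibly moved in the last view. The jar was hidden under the raised elbow, and the carton was partly covered by the arm, so I could not fully confirm those two.

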